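# Clamp the tube offcut with the swing-strap quick clamp

## Task

Clamp the square tube that lies in the nest of the blue swing-strap clamp: with a finger, push the yellow strap round until it stops over the tube, and only then push the red cam lever all the way down so that the pad presses on the tube. Do it with fingertips only: grasp and lift nothing, leave the tube in its nest and the other things where they are, and take the hand clear at the end.

Things in the scene. Friction and masses are not known exactly. Their poses are not given: they have to be found in the camera images.
- clamp_fixture: Quick clamp bolted to the worktop (does not move): a blue base plate 165 x 96 mm, 10 mm thick. Origin on the vertical pivot axis of the strap, at worktop level; the plate reaches from x = -48 to +117 mm and y = -48 to +48 mm in this frame. z up; own +x points from the pivot post (26 mm dia.) to the nest, whose centre is 85 mm away. The nest has fences 20 mm high above the worktop.
- strap_pivot (a point): Point on the vertical axis about which the strap swings, at mid-height of the strap, 59 mm above the worktop; axes as clamp_fixture.
- strap (a joint): Swing of the yellow strap (rad) about the vertical pivot. 0 = over the tube, along the fixture's +x, against its hard stop; grows counter-clockwise seen from above (towards the fixture's +y), to 1.9. It starts open at 0.9 to 1.45. Stays where it is left; about 2 N at the tip moves it.
- strap_tip (a point): On the centre line of the yellow strap, 125 mm from the pivot axis, at mid-height (59 mm above the worktop). The strap is a bar 22 mm wide and 14 mm deep (52 to 66 mm above the worktop), ending 142 mm from the pivot axis; there is nothing above its outer half but the 13 mm head of the pad screw at 85 mm. x points outward along the strap, y to its opening side (the side to push on).
- cam_lever (a joint): Angle (rad) the red cam lever has been pushed down: 0 = raised, 62 degrees above level; 1.01 = fully down on its stop, 4 degrees above level. Starts at 0 to 0.2. Stiff, stays where it is left; about 2 N at its end moves it, a little more as the pad presses (a spring of some 8 N on the tube when fully down). Pressing it draws the strap down up to 5 mm.
- cam_axis (a point): Middle of the lever's horizontal axle, on the strap's pivot axis, 80 mm above the worktop. It turns with the strap: x points outward along the strap. The lever rises from here away from the strap (towards this frame's -x) and is pushed over in that same direction, outward and down.
- lever_end (a point): End of the red lever's centre line, 83 mm from cam_axis. The red grip is a round bar 16 mm thick, running from 34 mm to 83 mm from cam_axis, with a rounded end 8 mm further.
- strap_bar: The yellow strap with its black pad (24 mm dia., 85 mm from the pivot, underside 1 to 2 mm above the tube while the lever is raised). Origin is that of clamp_fixture, turned with the strap.
- tube: Rusty square tube offcut, 30 x 60 x 30 mm, lying loose in the nest with its long axis along the fixture's y. Origin at the centre of its underside, 10 mm above the worktop; its top is 40 mm above the worktop. y along its length.
- nut: Loose steel hex nut, 19 x 21 x 10 mm, lying on the base plate beside the strap's pivot; bystander. Origin at the centre of its underside.
- bar: Loose rusty flat bar, 30 x 90 x 6 mm, on the worktop behind the work; bystander. Origin at the centre of its underside.
- tips: Small orange box with a black lid, 44 x 64 x 26 mm; bystander. Origin at the centre of its underside.
- tin: Paint tin, 102 mm dia., 121 mm high; bystander. Origin at the centre of its underside.
- punch: Black centre punch, 111 mm long, 11 mm thick, lying at the back left; bystander. Origin below its middle.
- copper: Bent copper strip, 36 x 66 x 9 mm, on the worktop to the right of the clamp; bystander. Origin at the centre of its underside.
There are look-alikes about, which are no part of the job. Leave any turquoise look-alike of the tube alone.

How it is judged:
By the outcome, as a careful person would: the job done as asked, in the order asked, and still so for the second after the job is handed in, with the robot touching nothing.
It also fails if it takes over 54 s, if anything falls off the work surface, if the arm or the gripper's body presses on something with over 40 N, if the wrist force passes 120 N, or if a joint passes its speed limit or range.

## Robot

A 6-joint arm with a two-finger parallel gripper is mounted at the origin on a cart in front of the work surface, level with it; the furniture and walls round the work are solid. World frame = base frame: x ahead of the robot, y to its left, z up, the work surface at z = 0. Lengths are in m, angles in rad, forces in N, time in s.
With the tool pointing down it reaches from about 0.325 to 0.9 m from the base axis. Payload 6.1 kg.
Tool frame: the origin (TCP) lies on the centre line of the jaws, within the pads' length; the fingertips stand 17 mm ahead of it and the grasp point (between the pads) lies 2 mm behind it; z points along the fingers, y is the direction in which the jaws open and shut (so a half turn about z gives the same grasp; the last joint's range is limited). The gripper opens to 85 mm and grips with 20 to 120 N. Pads are 22 mm wide; open, the fingers measure 114 mm over their backs; the gripper's body (76 mm by 85 mm) begins 54 mm behind the grasp point. The pads swing forward as they close: fully open they stand 13 mm farther back than shut.
Start: joints at [-1.385, 0.22, 1.526, -0, 1.395, -0.126], TCP at [0.192, -0.595, 0.248] pointing down, gripper open.
Joint ranges: [-2.98, 2.98], [-0.91, 2.08], [0.09, 2.57], [-1.24, 4.39], [0.2, 2.65], [-2.68, 2.68]. Speed limits (rad/s): [2.57, 2.57, 3.01, 3.14, 3.14, 3.14].

## Interface

Orientations are given as a unit quaternion [w, x, y, z].
In Python, from workcell import ctrl gives the robot as it stands.
- The arm moves only by the shell command python3 -m inch 'ROWS' [FORCE]. ROWS is text: rows parted by semicolons, each of 7 numbers parted by spaces: the shift along the world's x, y, z in mm, then the turn, a rotation vector about the world's x, y, z in degrees, then the finger opening in mm, from 0 to 85.4. A call has exactly 10 rows; each row shifts and turns the commanded pose from where the row before left it; what a row does not reach is not made up. A row lasts 1/10 s, in which the tool goes at most 50 mm and 8.59 degrees, less where a joint would pass 70% of its speed; a pose out of reach is approached as far as the arm can. A call is refused whole if a number of a shift passes 50 or a number of a turn 8.59, either way. A call with a gripper value outside its range is refused whole. The fingers move at their own pace and stop on an object; FORCE is the grip in N (left out, the last holds). Time passes only in rows, so rows that do not move let the fingers close, or fill a call up. It gives the time, the measured TCP pose, the force and the opening at its end, in the units of the state.
- ctrl.sense(): the state, without advancing time (a new reading comes with each control period).
- ctrl.snapshot(name): name is "scene" or "top" or "wrist"; returns the picture (420x560x3 uint8, red, green, blue); there is no depth.
- ctrl.camera_model(name): a dict with "camera_matrix" (3x3 intrinsics, pixels), "D" ([k1, k2, p1, p2, k3] as OpenCV has them; the pictures are not rectified), "world_from_camera" (4x4, takes a point from camera to world coordinates). Camera axes: x right, y down, z forward; pixel columns grow to the right and rows downward; lengths in m; the calibration is good to about 2 mm. A picture is of the moment at which its call begins: read the wrist's pose just before it. camera_model takes no time and is no camera call; for the wrist camera it gives the pose at the moment of the call.
- ctrl.close_job(): hands the job in, once; it reports no verdict.
The state is a dict: "t": time; "joint_positions": joint angles; "joint_velocities": joint speeds; "effort": joint torques, N m; "eef_pos": TCP position; "eef_rot": TCP orientation; "contact_force": force on the tool from outside, world axes, zero at the start; "ft_torque": the same for the moment, N m; "width": opening from 0.0 (shut) to 1.0 (fully open).
Only numpy, scipy, OpenCV 4.12 (cv2) and the standard library are available. Lean on these libraries where they do the work, as an engineer would, in place of code of your own. Each camera call takes 0.05 s, during which the arm holds its last target. There are 200 camera calls.

## Working session

There is one attempt and no reset: what is moved stays moved. The work goes in short steps, Python scripts to look and compute and a shell command to move; the robot and the scene stay as the last step left them, time stands still between calls to the robot, and variables do not carry over. Pictures are saved under pics/ and viewed, about 8 in all and at most 12, crops included, and the job is handed in when it is done.

```bash
mkdir -p pics; ls; python3 - <<'E'
from workcell import ctrl
import cv2,numpy as np
s=ctrl.sense();print(s['t'],s['eef_pos'],s['eef_rot'],s['width'],s['contact_force'])
for n in('scene','top'):
    im=ctrl.snapshot(n);cv2.imwrite(f'pics/{n}0.png',im[:,:,::-1]);m=ctrl.camera_model(n)
    print(n,m['camera_matrix'],m['D'],m['world_from_camera'])
E
```

```text
pics
0.0 [ 0.19163797 -0.59429432  0.24718372] [-9.71614353e-04  9.87869161e-01  1.55285466e-01 -3.78564963e-05] 1.0017808809942041 [ 0.79934983 -0.78544292  0.10310203]
scene [[510.04956068   0.         285.70282738]
 [  0.         510.04956068 213.7774477 ]
 [  0.           0.           1.        ]] [-0.17894018  0.          0.          0.          0.        ] [[-0.87507175 -0.32008639  0.36303463  0.18033555]
 [-0.4834804   0.54359083 -0.68611639  0.89287339]
 [ 0.02227422 -0.7759212  -0.63043648  0.9038467 ]
 [ 0.          0.          0.          1.        ]]
top [[438.35872238   0.         280.29684485]
 [  0.         438.35872238 214.30748373]
 [  0.           0.           1.        ]] [-0.03691698  0.          0.          0.          0.        ] [[-0.02298852 -0.98956775  0.14222232  0.49021922]
 [-0.99972287  0.02347597  0.00175019  0.05899548]
 [-0.00507074 -0.14214268 -0.98983319  1.07026542]
 [ 0.          0.          0.          1.        ]]
```

View pics/scene0.png

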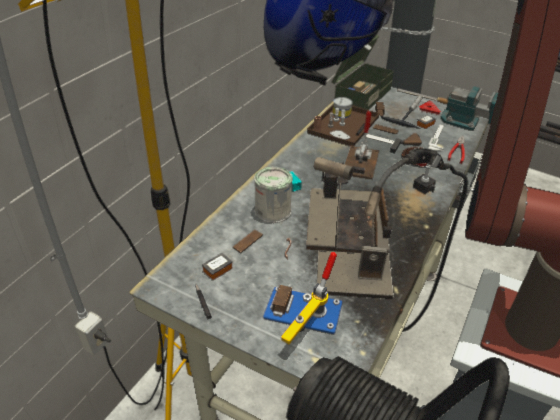

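View pics/top0.png

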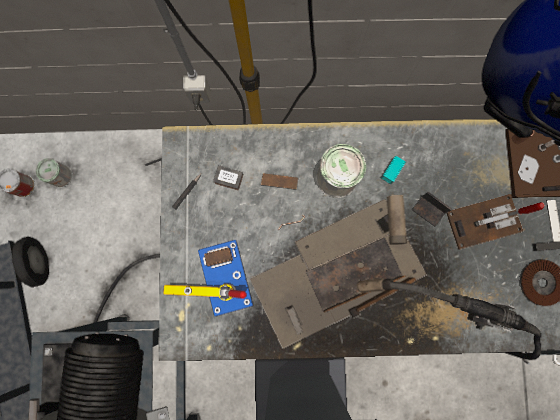

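The scene view shows the blue clamp at about (303,310), with the strap running to (285,337) and the red lever at (330,265). In the top view the plate is at (225,280), the tube at (219,258), the strap tip at (165,290) and the lever at (235,294).

Possible mix-ups in the top view:
- Red lever: (235,294) is mine; the toggle clamp's red handle at (530,208) is not.
- Tube: (219,258) in the blue nest is mine; the turquoise look-alike at (393,169) and the brown flat bar at (279,181) are not.

Next is one close crop, with measurements.

```bash
cat > h.py <<'E'
import cv2,numpy as np
from workcell import ctrl
def ray(m,uv):
    K=np.array(m['camera_matrix']);D=np.array(m['D']);T=np.array(m['world_from_camera'])
    p=cv2.undistortPoints(np.array([[uv]],float),K,D)[0,0]
    return T[:3,3],T[:3,:3]@np.array([p[0],p[1],1])
def onz(m,uv,z):
    o,d=ray(m,uv);return o+d*(z-o[2])/d[2]
def proj(m,P):
    T=np.linalg.inv(np.array(m['world_from_camera']))
    return cv2.projectPoints(np.array(P,float).reshape(-1,3),cv2.Rodrigues(T[:3,:3])[0],T[:3,3],np.array(m['camera_matrix']),np.array(m['D']))[0][:,0]
def mask(im,c):
    h=cv2.cvtColor(im,cv2.COLOR_BGR2HSV)
    if c=='y':return cv2.inRange(h,(20,150,120),(34,255,255))
    if c=='b':return cv2.inRange(h,(100,120,60),(125,255,255))
    if c=='r':return cv2.inRange(h,(0,170,80),(6,255,255))|cv2.inRange(h,(172,170,80),(180,255,255))
E
python3 - <<'E'
from h import *
m=ctrl.camera_model('top');im=cv2.imread('pics/top0.png')
roi=np.zeros(im.shape[:2],np.uint8);roi[230:330,155:270]=255
for c,z in(('b',.010),('y',.066),('r',.12)):
    k=mask(im,c)&roi;ys,xs=np.nonzero(k);pts=np.c_[xs,ys].astype(float)
    W=np.array([onz(m,p,z)[:2] for p in pts],np.float32)
    r=cv2.minAreaRect(W*1000);print(c,len(xs),r,'\n',cv2.boxPoints(r).round(0).tolist())
a=cv2.resize(im[230:330,150:270],None,fx=5,fy=5,interpolation=cv2.INTER_CUBIC)
s=cv2.imread('pics/scene0.png');b=cv2.resize(s[235:355,250:370],(500,500),interpolation=cv2.INTER_CUBIC)
cv2.imwrite('pics/crop.png',np.hstack([cv2.resize(a,(300*2-200,500*400//600)),cv2.resize(b,(333,333))]))
E
```

```text
b 1577 ((493.4118957519531, 197.63568115234375), (162.98843383789062, 94.87261199951172), 14.085958480834961) 
 [[403.0, 224.0], [426.0, 132.0], [584.0, 171.0], [561.0, 263.0]]
y 529 ((467.6870422363281, 252.07785034179688), (155.3824920654297, 35.74625778198242), 83.24820709228516) 
 [[441.0, 177.0], [476.0, 173.0], [495.0, 327.0], [459.0, 331.0]]
r 103 ((457.6861877441406, 157.23475646972656), (35.190303802490234, 13.174295425415039), 83.64212799072266) 
 [[449.0, 140.0], [462.0, 139.0], [466.0, 174.0], [453.0, 175.0]]
```

View pics/crop.png

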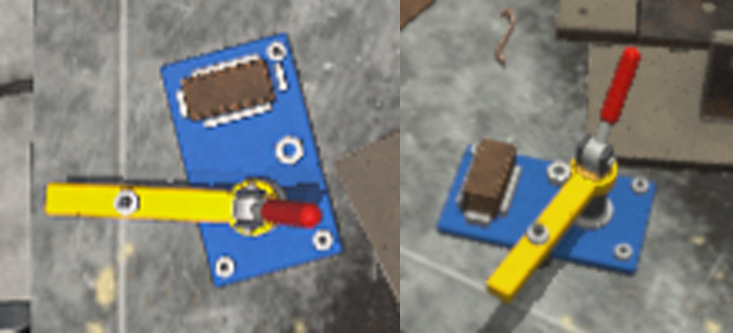

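The crop confirms it: blue plate, rusty tube in the white-edged nest, strap swung open to world +y, and red lever raised on the far side of the pivot. The pivot is at about (0.460, 0.189), fixture yaw about 14° and strap at about 87° world (joint about 1.27). I'll shut the fingers, go high over the strap's opening side and look.

```bash
python3 -m inch '25 25 15 0 0 0 0;25 25 15 0 0 0 0;30 30 10 0 0 0 0;30 30 10 0 0 0 0;30 30 0 0 0 0 0;8 47 0 0 0 0 0;8 47 0 0 0 0 0;8 47 0 0 0 0 0;8 47 0 0 0 0 0;0 48 0 0 0 0 0' 40; python3 -m inch '0 48 0 0 0 0 0;0 48 0 0 0 0 0;0 48 0 0 0 0 0;0 48 0 0 0 0 0;0 48 0 0 0 0 0;0 48 0 0 0 0 0;0 48 0 0 0 0 0;0 48 0 0 0 0 0;0 48 0 0 0 0 0;0 0 0 0 0 0 0'; python3 - <<'E'
from h import *
s=ctrl.sense();print(s['t'],s['eef_pos'],s['eef_rot'],s['joint_positions'],s['width'],s['contact_force'])
m=ctrl.camera_model('wrist');im=ctrl.snapshot('wrist')[:,:,::-1].copy();cv2.imwrite('pics/w1.png',im)
np.save('w1.npy',np.array([m],dtype=object),allow_pickle=True)
for c,z in(('b',.010),('y',.066),('r',.12)):
    k=mask(im,c);n,l,st,ce=cv2.connectedComponentsWithStats(k);i=1+st[1:,4].argmax();ys,xs=np.nonzero(l==i)
    W=np.array([onz(m,p,z)[:2] for p in np.c_[xs,ys][::7]],np.float32)
    r=cv2.minAreaRect(W*1000);print(c,len(xs),r,cv2.boxPoints(r).round(0).tolist())
E
```

```text
t: 1.1
eef_pos: [0.3638, -0.2169, 0.2979]
eef_rot: [-0.0, 0.988, 0.155, 0.0]
contact_force: [1.0, 0.4, 0.4]
width: -0.003
t: 2.1
eef_pos: [0.3622, 0.2181, 0.2978]
eef_rot: [-0.001, 0.987, 0.159, -0.001]
contact_force: [-0.9, -0.1, 0.5]
width: -0.002
2.1 [0.36218386 0.21806643 0.29780908] [-9.75978362e-04  9.87268078e-01  1.59061317e-01 -5.35541907e-04] [ 0.35332733 -0.3154297   1.95089442  0.0021259   1.50680364  1.6045072 ] -0.0016107621812379899 [-0.90209373 -0.05533647  0.45354156]
b 2908 ((520.1134643554688, 203.5324249267578), (106.54644775390625, 91.83634185791016), 14.002015113830566) [[457.0, 235.0], [480.0, 146.0], [583.0, 172.0], [561.0, 261.0]]Traceback (most recent call last):
  File "<stdin>", line 6, in <module>
ValueError: attempt to get argmax of an empty sequence
```

View pics/w1.png

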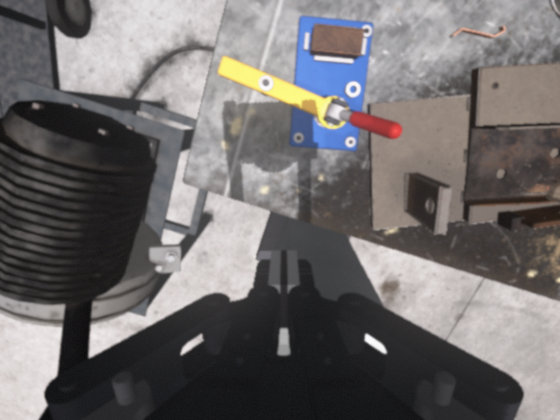

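The wrist view shows the yellow strap from its end at (221,66), past the pad screw at (266,83), to the pivot at (332,111). The red lever end is at (396,130), the tube at (338,40) and the fingers at (285,255). I'll get the strap angle from two views.

```bash
python3 - <<'E'
from h import *
m=np.load('w1.npy',allow_pickle=True)[0];im=cv2.imread('pics/w1.png')
mt=ctrl.camera_model('top');it=cv2.imread('pics/top0.png')
piv=np.array([.460,.1892])
for M,I,roi in((m,im,(40,150,205,420)),(mt,it,(230,330,155,270))):
    h=cv2.cvtColor(I,cv2.COLOR_BGR2HSV);R=np.zeros(I.shape[:2],np.uint8);a,b,c,d=roi;R[a:b,c:d]=255
    k=cv2.inRange(h,(18,130,90),(36,255,255))&R;ys,xs=np.nonzero(k)
    W=np.array([onz(M,p,.066)[:2] for p in np.c_[xs,ys]]);d=np.linalg.norm(W-piv,axis=1);V=W[d>.05]
    L=cv2.fitLine(V.astype(np.float32),cv2.DIST_L2,0,.01,.01).ravel();print('y',len(xs),np.degrees(np.arctan2(L[1],L[0])),V.mean(0),d.max(), 'line off pivot',np.cross(L[:2],L[2:]-piv))
    k=(cv2.inRange(h,(0,150,70),(8,255,255))|cv2.inRange(h,(170,150,70),(180,255,255)))&R
    ys,xs=np.nonzero(k);j=xs.argmax();print('red end px',xs[j],ys[xs==xs[j]].mean())
o1,d1=ray(m,(395,130));o2,d2=ray(mt,(247,296))
print(proj(m,[.46,.1892,.066]),proj(mt,[.46,.1892,.066]))
E
```

```text
y 434 80.24121 [0.46170641 0.28761927] 0.138762397158253 line off pivot 0.015000420494349713
red end px 401 129.0
y 558 86.824425 [0.4666788  0.28562481] 0.1418047746924453 line off pivot -0.0013270139177799494
red end px 245 294.5
[[332.56814507 112.4144392 ]] [[225.31776741 291.97468135]]<stdin>:9: DeprecationWarning: Arrays of 2-dimensional vectors are deprecated. Use arrays of 3-dimensional vectors instead. (deprecated in NumPy 2.0)
```

```bash
python3 -m inch '19 31 0 0 0 0 0;19 31 0 0 0 0 0;20 32 0 0 0 0 0;0 0 -40 0 0 0 0;0 0 -40 0 0 0 0;0 0 -40 0 0 0 0;0 0 -40 0 0 0 0;0 0 -40 0 0 0 0;0 0 -36 0 0 0 0;0 0 0 0 0 0 0'; python3 - <<'E'
from h import *
s=ctrl.sense();p=s['eef_pos'];print(p)
piv=np.array([.460,.1892])
cur=p[:2]
# waypoint: finger centre at strap angle a (world), radius 122, lateral off = 11+16 
for a in np.radians([87,80,72,64,56,48,40,32,24,18,14,12]):
    q=np.radians(18)-a; off=.011+abs(.0145*np.cos(q))+abs(.011*np.sin(q))
    w=piv+.122*np.array([np.cos(a),np.sin(a)])+off*np.array([-np.sin(a),np.cos(a)])
    print(round(np.degrees(a)),w.round(4),((w-cur)*1000).round(1));cur=w
E
```

```text
t: 3.15
eef_pos: [0.4179, 0.3033, 0.0569]
eef_rot: [0.002, 0.988, 0.154, -0.005]
contact_force: [-0.7, -0.7, -0.1]
width: -0.002
[0.41790376 0.3033339  0.05690247]
87 [0.44   0.3124] [22.1  9.1]
80 [0.4541 0.3141] [14.1  1.7]
72 [0.4707 0.314 ] [16.6 -0.1]
64 [0.4874 0.3116] [16.8 -2.5]
56 [0.504  0.3067] [16.6 -4.9]
48 [0.52   0.2993] [16.  -7.4]
40 [0.5351 0.2895] [15.1 -9.8]
32 [0.5488 0.2774] [ 13.7 -12.1]
24 [0.5606 0.2631] [ 11.9 -14.3]
18 [0.5681 0.2512] [  7.5 -11.9]
14 [0.572  0.2442] [ 3.9 -7. ]
12 [0.5738 0.2406] [ 1.8 -3.6]
```

```bash
python3 -m inch '11 5 2 0 0 0 0;11 4 2 0 0 0 0;7 1 0 0 0 0 0;7 1 0 0 0 0 0;8 0 0 0 0 0 0;8 0 0 0 0 0 0;8 -1 0 0 0 0 0;8 -1 0 0 0 0 0;8 -2 0 0 0 0 0;8 -3 0 0 0 0 0'; python3 -m inch '8 -3 0 0 0 0 0;8 -4 0 0 0 0 0;8 -5 0 0 0 0 0;7 -5 0 0 0 0 0;7 -6 0 0 0 0 0;7 -6 0 0 0 0 0;6 -7 0 0 0 0 0;6 -7 0 0 0 0 0;4 -6 0 0 0 0 0;0 0 0 0 0 0 0'
```

```text
t: 4.15
eef_pos: [0.5062, 0.311, 0.0661]
eef_rot: [0.0, 0.988, 0.155, -0.0]
contact_force: [-2.7, -0.7, -0.0]
width: -0.002
t: 5.15
eef_pos: [0.5677, 0.2611, 0.0665]
eef_rot: [0.0, 0.988, 0.155, 0.001]
contact_force: [1.0, 0.2, 0.3]
width: 0.0
```

```bash
python3 -m inch '0 0 -2 0 0 0 0;0 0 -2 0 0 0 0;1 -3 -2 0 0 0 0;1 -3 0 0 0 0 0;1 -3 0 0 0 0 0;1 -3 0 0 0 0 0;1 -2 0 0 0 0 0;1 -2 0 0 0 0 0;0 -2 0 0 0 0 0;0 -1 0 0 0 0 0'
```

```text
t: 6.15
eef_pos: [0.573, 0.2439, 0.0605]
eef_rot: [-0.001, 0.988, 0.155, 0.001]
contact_force: [1.3, 8.7, -1.9]
width: 0.003
```

Force has risen to 8.7 N, well above the 2 N drag, which suggests the stop. I'll press 2 mm more to confirm, then back off, rise and check with the top camera.

```bash
python3 -m inch '0 -1 0 0 0 0 0;0 -1 0 0 0 0 0;0 0 0 0 0 0 0;0 0 0 0 0 0 0;0 0 0 0 0 0 0;0 0 0 0 0 0 0;0 0 0 0 0 0 0;0 0 0 0 0 0 0;0 0 0 0 0 0 0;0 0 0 0 0 0 0'; python3 -m inch '2 8 0 0 0 0 0;2 12 0 0 0 0 0;2 15 0 0 0 0 0;0 0 30 0 0 0 0;0 0 40 0 0 0 0;0 0 40 0 0 0 0;0 0 40 0 0 0 0;0 0 40 0 0 0 0;0 0 0 0 0 0 0;0 0 0 0 0 0 0'; python3 - <<'E'
from h import *
M=ctrl.camera_model('top');I=ctrl.snapshot('top')[:,:,::-1].copy();cv2.imwrite('pics/top1.png',I)
S=ctrl.snapshot('scene')[:,:,::-1].copy();cv2.imwrite('pics/scene1.png',S)
piv=np.array([.460,.1892]);h=cv2.cvtColor(I,cv2.COLOR_BGR2HSV)
k=cv2.inRange(h,(18,130,90),(36,255,255));k[:, :155]=0;k[:,300:]=0;k[:210]=0;k[320:]=0
ys,xs=np.nonzero(k);W=np.array([onz(M,p,.066)[:2] for p in np.c_[xs,ys]]);d=np.linalg.norm(W-piv,axis=1);V=W[(d>.05)&(d<.15)]
if len(V)>20:
    L=cv2.fitLine(V.astype(np.float32),cv2.DIST_L2,0,.01,.01).ravel();print(len(V),np.degrees(np.arctan2(L[1],L[0])),V.mean(0))
a=cv2.resize(I[215:335,160:300],(420,360),interpolation=cv2.INTER_CUBIC);b=cv2.resize(S[230:350,250:376],(378,360),interpolation=cv2.INTER_CUBIC)
cv2.imwrite('pics/crop1.png',np.hstack([a,b]))
E
```

```text
t: 7.15
eef_pos: [0.573, 0.2437, 0.0606]
eef_rot: [-0.002, 0.988, 0.155, 0.001]
contact_force: [0.9, 12.0, -2.8]
width: -0.001
t: 8.15
eef_pos: [0.5795, 0.277, 0.252]
eef_rot: [-0.0, 0.988, 0.155, 0.002]
contact_force: [0.0, 0.0, -0.7]
width: 0.004
340 14.251845 [0.55389135 0.21258793]
```

View pics/crop1.png

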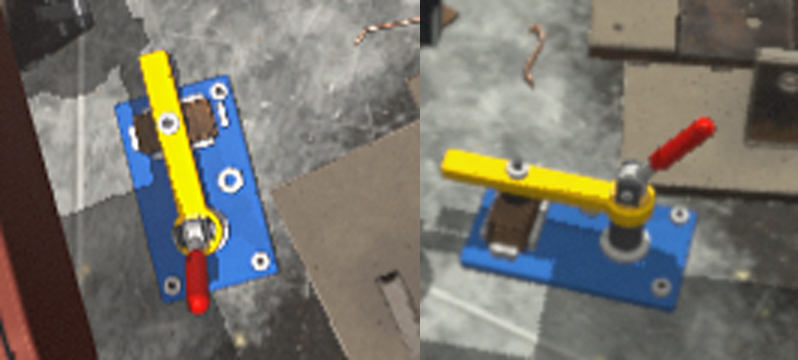

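The strap lies at 14.25° against the fixture's 14.1°, over the tube, with the lever still raised; the stop was confirmed at 12 N with no motion. Next I'll plan the lever arc, with the leading edge of the fingertip on the strap side of the lever.

```bash
python3 - <<'E'
from h import *
p=ctrl.sense()['eef_pos'];print(p)
u=np.array([np.cos(np.radians(14.15)),np.sin(np.radians(14.15)),0]);z=np.array([0,0,1.]);c=np.array([.46,.1892,.08])
def w(e,r=.072,g=0):
    e=np.radians(e);return c+r*(-np.cos(e)*u+np.sin(e)*z)+(.008+g)*(np.sin(e)*u+np.cos(e)*z)+.011*u+.017*z
cur=p
for e,g in((62,.030),(62,.006),(56,0),(50,0),(44,0),(38,0),(32,0),(26,0),(20,0),(14,0),(9,0),(4,0),(0,0)):
    q=w(e,g=g);print(e,q.round(4),((q-cur)*1000).round(1));cur=q
E
```

```text
[0.57796067 0.27626443 0.24862383]
62 [0.4704 0.1918 0.1784] [-107.5  -84.4  -70.2]
62 [0.4499 0.1866 0.1671] [-20.5  -5.2 -11.3]
56 [0.4381 0.1837 0.1612] [-11.8  -3.   -6. ]
50 [0.4317 0.1821 0.1573] [-6.3 -1.6 -3.9]
44 [0.4258 0.1806 0.1528] [-5.9 -1.5 -4.5]
38 [0.4204 0.1792 0.1476] [-5.4 -1.4 -5.1]
32 [0.4156 0.178  0.1419] [-4.9 -1.2 -5.7]
26 [0.4113 0.1769 0.1358] [-4.3 -1.1 -6.2]
20 [0.4077 0.176  0.1291] [-3.6 -0.9 -6.6]
14 [0.4048 0.1753 0.1222] [-2.9 -0.7 -7. ]
9 [0.4029 0.1748 0.1162] [-1.9 -0.5 -6. ]
4 [0.4016 0.1745 0.11  ] [-1.4 -0.3 -6.2]
0 [0.4009 0.1743 0.105 ] [-0.7 -0.2 -5. ]
```

```bash
python3 -m inch '-36 -28 0 0 0 0 0;-36 -28 0 0 0 0 0;-36 -28 0 0 0 0 0;0 0 -25 0 0 0 0;0 0 -25 0 0 0 0;0 0 -20 0 0 0 0;0 0 0 0 0 0 0;0 0 0 0 0 0 0;0 0 0 0 0 0 0;0 0 0 0 0 0 0'
```

```text
t: 9.25
eef_pos: [0.4715, 0.1924, 0.1814]
eef_rot: [-0.0, 0.988, 0.155, 0.001]
contact_force: [-0.1, -0.6, -0.2]
width: -0.003
```

```bash
python3 -m inch '-11 -3 -7 0 0 0 0;-11 -3 -7 0 0 0 0;-6 -1 -3 0 0 0 0;-6 -2 -3 0 0 0 0;-3 -1 -2 0 0 0 0;-3 -1 -2 0 0 0 0;-3 -1 -2 0 0 0 0;-3 0 -3 0 0 0 0;0 0 0 0 0 0 0;0 0 0 0 0 0 0'
```

```text
t: 10.25
eef_pos: [0.4244, 0.18, 0.151]
eef_rot: [0.0, 0.988, 0.155, -0.0]
contact_force: [-0.7, 0.3, 0.4]
width: 0.002
```

```bash
python3 -m inch '-2 -1 -2 0 0 0 0;-2 0 -2 0 0 0 0;-3 -1 -3 0 0 0 0;-2 0 -3 0 0 0 0;-2 -1 -3 0 0 0 0;-2 0 -3 0 0 0 0;-2 -1 -3 0 0 0 0;-2 0 -3 0 0 0 0;-1 0 -3 0 0 0 0;-1 0 -3 0 0 0 0'; python3 - <<'E'
from h import *
I=ctrl.snapshot('top')[:,:,::-1].copy();S=ctrl.snapshot('scene')[:,:,::-1].copy()
print(ctrl.sense()['contact_force'],ctrl.sense()['eef_pos'])
a=cv2.resize(I[215:335,160:300],(420,360),interpolation=cv2.INTER_CUBIC);b=cv2.resize(S[230:350,250:376],(378,360),interpolation=cv2.INTER_CUBIC)
cv2.imwrite('pics/crop2.png',np.hstack([a,b]))
E
```

```text
t: 11.25
eef_pos: [0.4055, 0.176, 0.123]
eef_rot: [0.0, 0.988, 0.155, -0.0]
contact_force: [-0.5, -1.0, 1.8]
width: 0.003
[ 0.12715671 -1.0030163  -0.01641177] [0.40525214 0.17600013 0.12270149]
```

View pics/crop2.png

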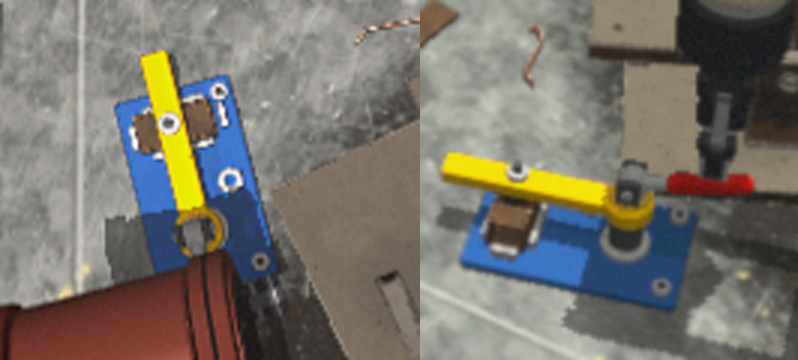

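The lever is following the fingertip and is now low (grip at about (710,185) in the right half of the crop), with the strap still over the tube. I'll press on down to the stop.

```bash
python3 -m inch '-1 0 -2 0 0 0 0;-1 0 -2 0 0 0 0;0 0 -2 0 0 0 0;-1 0 -2 0 0 0 0;0 0 -1 0 0 0 0;0 0 -1 0 0 0 0;0 0 -1 0 0 0 0;0 0 -1 0 0 0 0;0 0 0 0 0 0 0;0 0 0 0 0 0 0'
```

```text
t: 12.35
eef_pos: [0.4026, 0.1762, 0.1111]
eef_rot: [-0.0, 0.988, 0.155, -0.0]
contact_force: [0.7, -1.2, 0.4]
width: -0.001
```

```bash
python3 -m inch '0 0 -1 0 0 0 0;0 0 -1 0 0 0 0;0 0 -1 0 0 0 0;0 0 -1 0 0 0 0;0 0 0 0 0 0 0;0 0 0 0 0 0 0;0 0 0 0 0 0 0;0 0 0 0 0 0 0;0 0 0 0 0 0 0;0 0 0 0 0 0 0'
```

```text
t: 13.35
eef_pos: [0.4027, 0.1763, 0.1089]
eef_rot: [0.0, 0.988, 0.155, -0.0]
contact_force: [-8.3, -2.0, 17.5]
width: -0.0
```

The tool stalled with 17.5 N upward, so the lever is on its stop. I'll retract straight up, then away.

```bash
python3 -m inch '0 0 5 0 0 0 0;0 0 20 0 0 0 0;0 0 40 0 0 0 0;0 0 45 0 0 0 0;0 0 45 0 0 0 0;0 0 45 0 0 0 0;0 -45 0 0 0 0 0;0 -45 0 0 0 0 0;0 -45 0 0 0 0 0;0 -45 0 0 0 0 0'; python3 -m inch '0 -45 0 0 0 0 0;0 -45 0 0 0 0 0;0 0 0 0 0 0 0;0 0 0 0 0 0 0;0 0 0 0 0 0 0;0 0 0 0 0 0 0;0 0 0 0 0 0 0;0 0 0 0 0 0 0;0 0 0 0 0 0 0;0 0 0 0 0 0 0'; python3 - <<'E'
from h import *
I=ctrl.snapshot('top')[:,:,::-1].copy();S=ctrl.snapshot('scene')[:,:,::-1].copy()
cv2.imwrite('pics/topf.png',I);cv2.imwrite('pics/scenef.png',S)
u=np.array([np.cos(np.radians(14.15)),np.sin(np.radians(14.15)),0]);c=np.array([.46,.1892,.08])
for n,T,x0 in(('top',I,200),('scene',S,285)):
    M=ctrl.camera_model(n)
    for e in(4,10,16):
        r=np.radians(e);print(n,e,proj(M,[c+d*(-np.cos(r)*u+np.array([0,0,np.sin(r)])) for d in(.04,.083)]).round(1).tolist())
    k=mask(T,'r');k[:240]=0;k[340:]=0;k[:,:180]=0;k[:,370:]=0;ys,xs=np.nonzero(k);print(n,len(xs),xs.min(),xs.max(),ys.min(),ys.max(),cv2.minAreaRect(np.c_[xs,ys].astype(np.float32)))
a=cv2.resize(I[215:335,160:300],(420,360),interpolation=cv2.INTER_CUBIC);b=cv2.resize(S[230:350,250:376],(378,360),interpolation=cv2.INTER_CUBIC)
cv2.imwrite('pics/crop3.png',np.hstack([a,b]))
E
```

```text
t: 14.35
eef_pos: [0.4026, -0.0053, 0.3074]
eef_rot: [0.0, 0.988, 0.156, 0.001]
contact_force: [1.4, -0.1, 0.6]
width: -0.001
t: 15.35
eef_pos: [0.4028, -0.0936, 0.3073]
eef_rot: [0.0, 0.988, 0.156, 0.0]
contact_force: [-0.6, 0.4, 1.4]
width: 0.001
top 4 [[228.9, 309.8], [233.6, 329.1]]
top 10 [[228.6, 309.7], [233.1, 329.1]]
top 16 [[228.2, 309.5], [232.4, 328.7]]
top 186 225 236 305 332 ((230.79415893554688, 318.6764831542969), (27.891597747802734, 6.548461437225342), 75.96376037597656)
scene 4 [[339.3, 293.5], [359.0, 296.5]]
scene 10 [[339.2, 292.1], [359.0, 293.7]]
scene 16 [[339.0, 290.8], [358.6, 290.8]]
scene 179 333 361 290 299 ((347.1216125488281, 294.2702941894531), (28.276626586914062, 6.411561012268066), 9.462322235107422)
```

View pics/crop3.png

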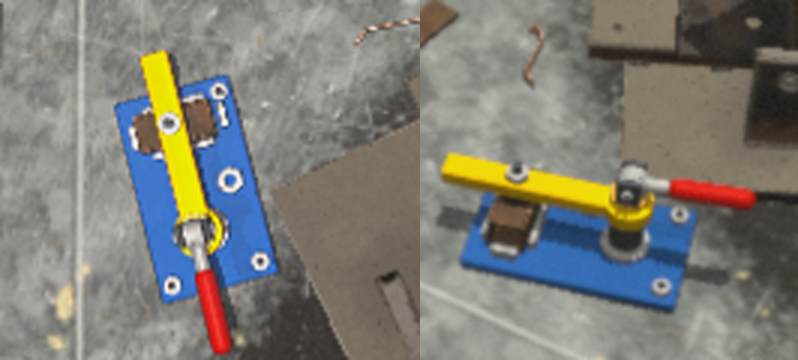

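View pics/topf.png

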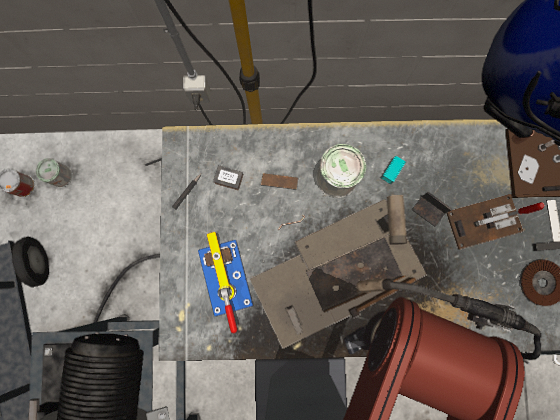

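The lever's slope in the scene view is 9.5°, where 8.7° would be fully down (4° above level) and 4.6° would be 10° above level. So it is fully down; the strap is over the tube, the bystanders have not moved and the hand is clear.

```bash
python3 -c "
from workcell import ctrl
print(ctrl.close_job())"
```

```text
the job is handed in; nothing more can be done
None
```

The tube is clamped and the job is handed in, at about 15.5 s of the 54 s. With shut fingertips I first pushed the yellow strap round to its stop over the tube, then pushed the red lever all the way down, and moved the hand clear.

**Strap:** it stalled against its stop, with the force rising to 12 N and no further motion. In the top view, before the lever push, it lay at 14.25° against the fixture's 14.1°. I did not measure that angle again afterwards, but it looks unchanged in the last picture.

**Lever:** the fingertip stalled on it at 17.5 N upward. After I retracted, its slope in the scene picture matched the fully-down position to within about 1°.

**Everything else:** in the last pictures the tube is in its nest, the bystanders and the turquoise look-alike look unmoved, and the hand is about 0.28 m from the clamp. The pad's pressure on the tube can't be measured directly; I inferred it from the lever being on its stop.

**Disagreement:** one early strap angle from the wrist camera read 80° against 87° from the top camera. Its colour mask was partial and its line missed the pivot by 15 mm, so I used the top view. No check failed after that.

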